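Sweep the casting scrap into the bench pan

ROBOT

A 6-joint arm with a two-finger parallel gripper is mounted at the origin on the work surface. World frame = base frame: x ahead of the robot, y to its left, z up, the work surface at z = 0. Lengths are in mm, angles in rad, forces in N, time in s.
With the tool pointing down it reaches from about 350 to 975 mm from the base axis. Payload 4.9 kg.
Tool frame: the origin (TCP) lies at the very end of the fingers, on their centre line; the grasp point (between the pads) lies 19 mm behind it (bot.grip_point_offset is the distance from the TCP to the grasp point, in mm); z points along the fingers, y is the line along which they close (so a half turn about z gives the same grasp; the last joint's range is limited). The gripper opens to 85 mm and grips with 20 to 120 N. Pads are 22 mm wide; open, the fingers measure 114 mm over their backs; the gripper's body (76 mm by 85 mm) begins 54 mm behind the grasp point. The pads swing forward as they close: fully open they stand 13 mm farther back than shut.
Start: joints at [1, 0.053, 1.613, -0, 1.476, -0.119], TCP at [272.853, 562.274, 231.304] pointing down, gripper open.
Joint ranges: [-3.01, 3.01], [-1.01, 2.22], [0.06, 2.58], [-1.02, 4.17], [0.09, 2.62], [-3.14, 3.14]. Speed limits (rad/s): [2.57, 2.57, 3.14, 3.14, 3.14, 3.14].

INTERFACE

Orientations are given as a 3x3 rotation matrix whose columns are the frame's x, y, z axes.
In Python, from station import bot gives the robot as it stands.
- The arm moves only by the tool send_rows, never from a script. Its argument "moves" is a list of rows, each a list of 7 numbers: the closure, from -1 (fully open) to 1 (shut), then the shift along the tool's x, y, z in mm, then the turn, a rotation vector about the tool's x, y, z in degrees. A call has 1 to 10 rows; each row is the pose to reach, as a shift and turn from the pose commanded when the call began, along the tool's axes at that moment; what a row does not reach only later rows make up. A row lasts 1/12 s, in which the tool goes at most 41.7 mm and 7.16 degrees, less where a joint would pass 70% of its speed; a pose out of reach is approached as far as the arm can. A call with a gripper value outside its range is refused whole. The fingers move at their own pace and stop on an object; "force" is the grip in N (left out, the last holds). Time passes only in rows, so rows that repeat a pose let the fingers close. It gives the time, the measured TCP pose, the force, the opening and the grip force at its end, in the units of the state.
- bot.state(): the state, without advancing time (a new reading comes with each control period).
- bot.camera(name): name is "side" or "top" or "wrist"; returns a dict with "frame" (384x512x3 uint8, red, green, blue), "z_map" (384x512 float32, mm along the optical axis (not along the pixel's ray), 0 where there is no reading), "mtx" (3x3 intrinsics, pixels), "dist_coeffs" ([k1, k2, p1, p2, k3] as OpenCV has them; the pictures are not rectified), "R" (3x3) and "t" (3): a world point X has camera coordinates R X + t; the wrist camera has in their place "mount" (4x4, takes a point from camera to tool coordinates, whose origin is the TCP and whose axes are the flange's). Camera axes: x right, y down, z forward; pixel columns grow to the right and rows downward; lengths in mm; the calibration is good to about 2 mm. A picture is of the moment at which its call begins: read the wrist's pose just before it.
- bot.finish_job(): hands the job in; it is judged then, once.
Trained networks look in a picture, given as the dict that the camera call returned (one of the last four; its "shot" number tells which), for a name from the list of things; names that differ only in an ending like _2 or _b are one class to them, and where a whole thing is asked for, a point or a joint stands for the part that bears it (a point fixed in the world has none). Each returns a list of dicts, best first, with "p" (0 to 1); they miss things now and then, are a little off and sometimes report something else, mostly with a low value. They report only what shows in the picture. A call takes as long as a camera call. They do not tell look-alikes from the thing itself.
- bot.trace(picture, label): "pixels" (384x512 bool, what is visible of it) and "centre" ([column, row] in pixels, amid what is visible of it).
The state is a dict: "clock": time; "joint_pos": joint angles; "joint_velocities": joint speeds; "joint_torque": joint torques, N m; "position": TCP position; "tool_rot": TCP orientation; "force": force on the tool from outside, world axes, zero at the start; "ft_torque": the same for the moment, N m; "finger_gap": finger opening in mm; "finger_force": force on a finger pad.
Only numpy, scipy, OpenCV 4.12 (cv2) and the standard library are available. Lean on these libraries where they do the work, as an engineer would, in place of code of your own. Each camera call takes 0.05 s, during which the arm holds its last target. There are 200 camera calls.

TASK

Casting scrap is left on the dental technician's bench: four metal sprue buttons, two large and two small. Sweep all four across the bench with the fingertips, in through the open mouth of the scrap pan and past its sloping lip onto the flat floor, without picking any of them up. Leave the stone models, the bur stand and the dropper bottle standing where they are.

Things in the scene. Friction and masses are not known exactly. Their poses are not given: they have to be found in the camera images.
- pan: Sheet-metal scrap pan fixed to the bench like a dustpan. x -60 to 60 mm deep, y -78 to 78 wide. Side walls (from x=-48) and rear wall 29 mm high, 3 thick, rim 5 thick. Mouth, open over the full width, at -x; it faces world -y within 0.3 rad. Lip slopes from the bench at x=-60 up to the flat floor at x=-48, 2 mm high. Loop handle behind, to x=109, 24 high. Origin: centre, at bench level; z up.
- button_1: Large cast-metal sprue button (scrap): dark grey metal disc 30 mm across, straight-sided to 10 mm, then a low cone to 14 mm and a cut sprue stub 7 mm thick up to 23 mm. About 55 g, loose on the bench, slides flat, does not roll. Origin: centre of the underside, z up.
- button_2: Large cast-metal sprue button (scrap): dark grey metal disc 30 mm across, straight-sided to 10 mm, then a low cone to 14 mm and a cut sprue stub 7 mm thick up to 23 mm. About 55 g, loose on the bench, slides flat, does not roll. Origin: centre of the underside, z up.
- small_button_1: Small cast-metal sprue button (scrap): dark grey metal disc 24 mm across, straight-sided to 10 mm, domed to 12.5 mm, with two thin cut sprue stubs (4 mm thick, in a V) up to 21 mm. About 34 g, loose on the bench, slides flat, does not roll. Origin: centre of the underside, z up.
- small_button_2: Small cast-metal sprue button (scrap): dark grey metal disc 24 mm across, straight-sided to 10 mm, domed to 12.5 mm, with two thin cut sprue stubs (4 mm thick, in a V) up to 21 mm. About 34 g, loose on the bench, slides flat, does not roll. Origin: centre of the underside, z up.
- section_model: To be left alone: small loose sectional stone model of three teeth, 42 mm long (its x), 18 mm wide (its y), 28 mm high; cream dental stone, the middle tooth is a metal crown. It stands among the scrap. Origin: centre of the underside, z up.
- arch_model: To be left alone: loose cream stone model of a full dental arch, 62 mm (x, from -30 to +32 mm) by 64 mm (y), 26 mm high, teeth on top. Beside the scrap. Origin: near the centre of the underside, z up.
- bur_stand: To be left alone: loose yellow plastic bur block 42 mm (x) by 60 mm (y) by 20 mm high, six upright burs in it reach 43 mm. Beside the scrap. Origin: centre of the underside, z up.
- dropper_bottle: To be left alone: loose white plastic dropper bottle, 34 mm in diameter, 98 mm high to the nozzle. Origin: centre of the underside, z up.
Mind the look-alikes: they are no part of the job. Leave any green, red or yellow look-alike of the button_1 alone.

How it is judged:
By the outcome, as a careful person would: the job done as asked, in the order asked, and still so for the second after the job is handed in, with the robot touching nothing.
It also fails if it takes over 66 s, if anything falls off the work surface, if the arm or the gripper's body presses on something with over 40 N, if the wrist force passes 120 N, or if a joint passes its speed limit or range.

## Working session

There is one attempt and no reset: what is moved stays moved. The work goes in short steps, Python scripts to look and compute and a tool call to move; the robot and the scene stay as the last step left them, time stands still between calls to the robot, and variables do not carry over. Pictures are saved under pics/ and viewed, at most 10 in all, crops included, and the job is handed in when it is done.

Besides the shell and the picture viewer there is one more tool, called after "Request:" by a JSON object that holds its "op" and its "data". send_rows: Moves the arm, as the interface text tells. Its arguments: {"type":"object","properties":{"moves":{"type":"array","items":{"type":"array","items":{"type":"number"}}},"force":{"type":"number"}},"required":["moves"]}

```bash
mkdir -p pics
cat > h.py <<'E'
import numpy as np, cv2
from station import bot
def world(c, uv, z=None):
    """pixels Nx2 -> world points, by depth or on plane z"""
    uv=np.asarray(uv,float).reshape(-1,2)
    n=cv2.undistortPoints(uv[:,None],c["mtx"],c["dist_coeffs"])[:,0]
    r=np.c_[n,np.ones(len(n))]; R=np.array(c["R"]); t=np.array(c["t"]).ravel()
    if z is None:
        d=c["z_map"][uv[:,1].astype(int),uv[:,0].astype(int)]
        return (r*d[:,None]-t)@R
    o=-R.T@t; w=r@R; s=(z-o[2])/w[:,2]
    return o+w*s[:,None]
def save(c,name): cv2.imwrite("pics/"+name,cv2.cvtColor(c["frame"],cv2.COLOR_RGB2BGR))
E
python3 - <<'E'
from h import *
c=bot.camera("top"); save(c,"top.png"); s=bot.camera("side"); save(s,"side.png")
for n in ["pan","button_1","small_button_1","section_model","arch_model","bur_stand","dropper_bottle"]:
    for k,im in(("top",c),("side",s)):
        for d in bot.trace(im,n):
            ys,xs=np.nonzero(d["pixels"]); w=world(im,np.c_[xs,ys]); w=w[w[:,2]>2]
            if len(w): print(k,n,round(d["p"],2),np.round(d["centre"]),len(xs),"med",np.round(np.median(w,0)),"lo",np.round(np.percentile(w,2,axis=0)),"hi",np.round(np.percentile(w,98,axis=0)))
print(bot.state()["clock"],bot.state()["tool_rot"])
E
```

```text
top pan 0.78 [110. 200.] 4299 med [526. 325.   4.] lo [445. 252.   2.] hi [602. 408.  30.]
side pan 0.83 [234. 326.] 6194 med [531. 344.   8.] lo [448. 262.   2.] hi [604. 415.  29.]
top button_1 0.67 [289. 214.] 135 med [498. -81.  13.] lo [486. -93.   6.] hi [511. -68.  17.]
top button_1 0.67 [186. 246.] 160 med [426. 142.  12.] lo [413. 130.   4.] hi [441. 157.  17.]
top button_1 0.65 [187. 150.] 144 med [642. 147.  12.] lo [630. 134.   5.] hi [658. 161.  21.]
top button_1 0.48 [216. 193.] 146 med [544.  74.  12.] lo [531.  61.   4.] hi [558.  89.  18.]
top button_1 0.43 [219. 248.] 155 med [418.  68.  12.] lo [405.  55.   4.] hi [433.  81.  17.]
side button_1 0.64 [305. 258.] 161 med [430. 151.  12.] lo [416. 136.   4.] hi [442. 161.  24.]
side button_1 0.62 [204. 223.] 123 med [659.  83.  10.] lo [648.  69.   2.] hi [673.  92.  19.]
side button_1 0.5 [257. 227.] 131 med [545.  85.  11.] lo [533.  69.   4.] hi [560.  94.  21.]
side button_1 0.5 [310. 238.] 134 med [421.  79.  10.] lo [408.  64.   3.] hi [435.  87.  18.]
top small_button_1 0.59 [277. 156.] 96 med [622. -55.  11.] 
[... 698 characters left out ...]
  18.] lo [561. -46.   5.] hi [580.  -7.  29.]
side arch_model 0.7 [338. 208.] 519 med [376. -27.  15.] lo [343. -60.   4.] hi [404.  -3.  23.]
top bur_stand 0.64 [276. 108.] 525 med [726. -52.  19.] lo [709. -81.   5.] hi [748. -25.  44.]
top bur_stand 0.22 [265. 183.] 139 med [568. -28.  21.] lo [561. -46.   6.] hi [577.  -9.  29.]
side bur_stand 0.59 [190. 182.] 369 med [727. -36.  18.] lo [710. -75.   3.] hi [749. -18.  42.]
top dropper_bottle 0.65 [391. 139.] 351 med [ 654. -298.   59.] lo [ 643. -318.    6.] hi [ 674. -287.   93.]
0.8 [[-8.99669642e-01  4.36571338e-01  4.36610387e-05]
 [ 4.36571340e-01  8.99669641e-01  5.47904675e-05]
 [-1.53605633e-05  6.83544785e-05 -9.99999998e-01]]
```

View pics/top.png

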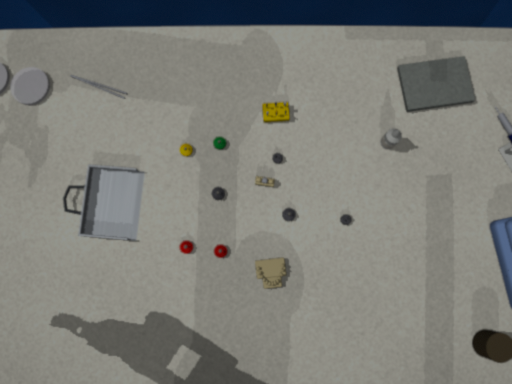

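The top view shows four dark-grey candidates: large at (219,193) and (289,214), small at (277,158) and (346,219). The look-alikes are green (220,143), yellow (187,150) and red (187,247), (221,251). The pan is at (112,204), with its mouth to the right. I'll confirm with a crop and measure.

Run:
```python
from h import *
c=bot.camera("top"); s=bot.camera("side")
a=cv2.cvtColor(c["frame"],cv2.COLOR_RGB2BGR)[90:290,55:365]; b=cv2.cvtColor(s["frame"],cv2.COLOR_RGB2BGR)
cv2.imwrite("pics/crop.png",cv2.resize(a,None,fx=2.5,fy=2.5,interpolation=cv2.INTER_CUBIC))
for k,im in(("top",c),("side",s)):
    R=np.array(im["R"]);print(k,"cam",np.round(-R.T@np.ravel(im["t"])),"fx",im["mtx"][0][0])
    ys,xs=np.mgrid[0:384,0:512]; w=world(im,np.c_[xs.ravel(),ys.ravel()]).reshape(384,512,3)
    hsv=cv2.cvtColor(im["frame"],cv2.COLOR_RGB2HSV)
    m=((hsv[...,2]<85)&(w[...,2]>3)&(w[...,2]<30)&(w[...,1]>-280)&(w[...,1]<220)&(w[...,0]>380)&(w[...,0]<700)).astype(np.uint8)
    n,l,st,ce=cv2.connectedComponentsWithStats(m)
    for i in range(1,n):
        if st[i,4]<25: continue
        p=w[l==i]; col=im["frame"][l==i].mean(0); print(np.round(ce[i]),st[i,2:],np.round(p.min(0)),np.round(p.max(0)),"pl7",np.round(world(im,ce[i],7)[0],1),np.round(col))
    # pan: points 15..32 high
    mp=(w[...,2]>18)&(w[...,2]<32)&(w[...,1]>200)&(w[...,1]<480)&(w[...,0]>400)&(w[...,0]<660)
    p=w[mp][:,:2].astype(np.float32); print("pan rim rect",cv2.minAreaRect(p), np.round(cv2.boxPoints(cv2.minAreaRect(p))))
    bench=w[(w[...,1]>-150)&(w[...,1]<200)&(w[...,0]>450)&(w[...,0]<600)]; print("bench z",np.median(bench[:,2]))
```

```text
top cam [ 372.  -23. 1082.] fx 495.30746600579187
[220. 143.] [11 12 92] [645.  60.   5.] [670.  83.  27.] pl7 [658.4  70.7   7. ] [16. 71. 30.]
[277. 158.] [10 10 82] [614. -67.   5.] [634. -47.  20.] pl7 [624.2 -56.4   7. ] [54. 54. 56.]
[218. 193.] [ 13  13 133] [531.  61.   3.] [558.  88.  21.] pl7 [544.7  74.6   7. ] [50. 50. 52.]
[289. 214.] [ 13  13 126] [484. -94.   3.] [511. -68.  19.] pl7 [497.8 -80.5   7. ] [56. 56. 57.]
[346. 219.] [11 10 88] [ 476. -216.    4.] [ 496. -194.   23.] pl7 [ 486.5 -205.     7. ] [56. 56. 58.]
pan rim rect ((526.4453125, 336.97906494140625), (157.1771697998047, 159.01821899414062), 85.11825561523438) [[441. 265.]
 [599. 252.]
 [612. 409.]
 [454. 422.]]
bench z -0.20938756418171697
side cam [431. 691. 540.] fx 376.9120132238027
[297. 167.] [ 9  8 43] [ 477. -208.    3.] [ 498. -189.   20.] pl7 [ 488.8 -200.     7. ] [56. 55. 59.]
[235. 191.] [ 9  9 49] [614. -60.   3.] [635. -40.  19.] pl7 [625.9 -52.4   7. ] [56. 54. 59.]
[287. 192.] [11  9 80] [486. -87.   4.] [512. -60.  22.] pl7 [499.3 -75.5   7. ] [58. 56. 61.]
[256. 229.] [ 13  11 116] [532.  67.   3.] [559.  94.  22.] pl7 [545.6  79.4   7. ] [55. 54. 58.]
pan rim rect ((527.6090087890625, 340.3551330566406), (155.8660430908203, 157.95457458496094), 84.90264129638672) [[442. 270.]
 [599. 256.]
 [613. 411.]
 [456. 425.]]
bench z -0.8793816478501133
```

View pics/crop.png

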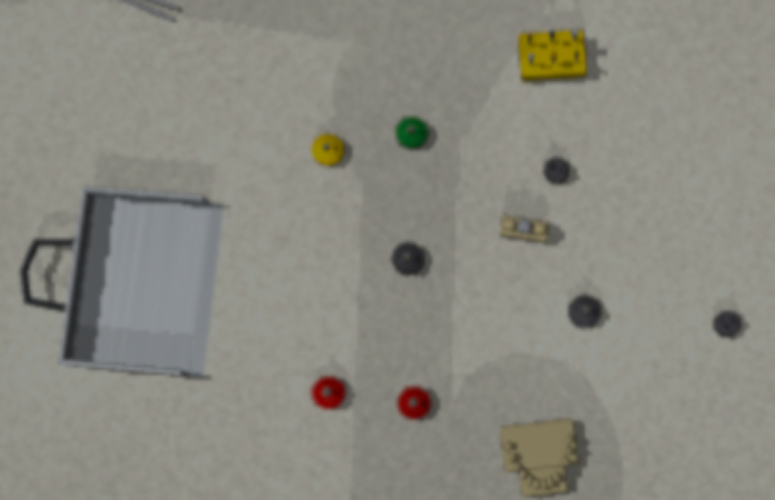

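View pics/side.png

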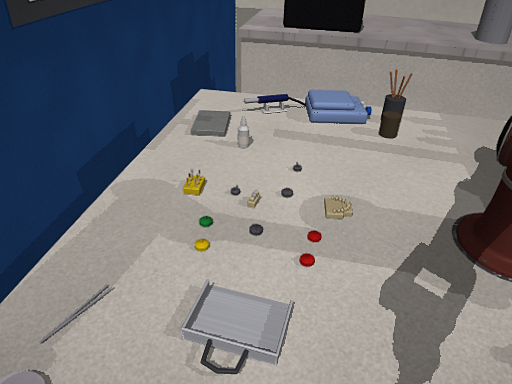

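L1 (545,77), L2 (498,−78), S1 (625,−54) and S2 (487,−202) are confirmed as plain grey; the look-alikes are coloured. The pan origin is near (524,311), with its axis at about 5°. I'll push with the fingers about 14 mm apart as a cradle, with tool x set to world +y.

Request:
{"op": "send_rows", "data": {"moves": [[0.67,-477,-360,111,0,0,64],[0.67,-477,-360,111,0,0,64],[0.67,-477,-360,111,0,0,64],[0.67,-477,-360,111,0,0,64],[0.67,-477,-360,111,0,0,64],[0.67,-477,-360,111,0,0,64],[0.67,-477,-360,111,0,0,64],[0.67,-477,-360,111,0,0,64],[0.67,-477,-360,111,0,0,64],[0.67,-477,-360,111,0,0,64]]}}

```text
clock: 1.73
position: [459.9, 195.7, 155.3]
tool_rot: [[0.002, 1.0, 0.001], [1.0, -0.002, 0.0], [0.0, 0.001, -1.0]]
force: [1.7, -0.2, -0.2]
finger_gap: 14.0
finger_force: 0.0
```

Request:
{"op": "send_rows", "data": {"moves": [[0.67,-165,85,35,0,0,0],[0.67,-165,85,35,0,0,0],[0.67,-165,85,35,0,0,0],[0.67,-165,85,35,0,0,0],[0.67,-165,85,35,0,0,0],[0.67,-165,85,35,0,0,0],[0.67,-165,85,35,0,0,0]]}}

```text
clock: 2.32
position: [544.7, 31.8, 119.9]
tool_rot: [[0.0, 1.0, -0.001], [1.0, -0.0, 0.0], [0.0, -0.001, -1.0]]
force: [0.9, 0.2, 1.1]
finger_gap: 14.1
finger_force: 0.0
```

```bash
cat >> h.py <<'E'
def wrist():
    s=bot.state(); c=bot.camera("wrist"); T=np.eye(4); T[:3,:3]=s["tool_rot"]; T[:3,3]=s["position"]
    M=np.linalg.inv(T@np.array(c["mount"])); c["R"]=M[:3,:3]; c["t"]=M[:3,3]; return c
def blobs(c):
    ys,xs=np.mgrid[0:384,0:512]; w=world(c,np.c_[xs.ravel(),ys.ravel()]).reshape(384,512,3)
    hsv=cv2.cvtColor(c["frame"],cv2.COLOR_RGB2HSV)
    m=((hsv[...,2]<95)&(w[...,2]>3)&(w[...,2]<25)).astype(np.uint8)
    n,l,st,ce=cv2.connectedComponentsWithStats(m)
    for i in range(1,n):
        if st[i,4]<60: continue
        p=w[l==i]; print(np.round(ce[i]),st[i,4],"lo",np.round(np.percentile(p,1,axis=0),1),"hi",np.round(np.percentile(p,99,axis=0),1))
E
python3 - <<'E'
from h import *
s=bot.state(); print(s["clock"],s["position"],s["joint_pos"])
c=wrist(); save(c,"w1.png"); blobs(c)
E
```

```text
2.3167 [544.69022774  31.76610919 119.89745899] [-7.83684788e-02 -3.97646261e-02  1.89797654e+00  4.15780001e-04
  1.28434850e+00 -7.79977372e-02]
[127.  64.] 86 lo [426.9 129.5   3.1] hi [442.3 148.3   9.6]
[260. 141.] 649 lo [532.  63.   9.] hi [557.4  89.5  15.1]
[376. 141.] 68 lo [643.8  63.4   3.5] hi [649.4  85.3  10.3]
[112. 257.] 211 lo [398.3 -63.9   3.9] hi [405.5  -8.1  12. ]
[336. 268.] 177 lo [612.1 -57.3   3.2] hi [631.  -42.6  13. ]
```

View pics/w1.png

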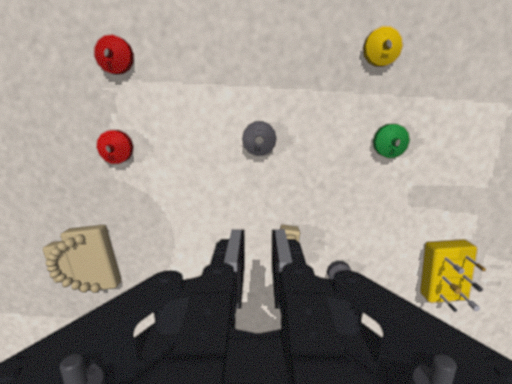

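The wrist view shows grey L1 at (260,141), centred at x 545, y 76 and in line with the fingers. The section model at (290,232) is clear of them.

Request:
{"op": "send_rows", "data": {"moves": [[0.67,0,0,40,0,0,0],[0.67,0,0,75,0,0,0],[0.67,0,0,105,0,0,0],[0.67,0,0,115,0,0,0],[0.67,5,0,115,0,0,0],[0.67,10,0,115,0,0,0],[0.67,17,0,115,0,0,0],[0.67,27,0,115,0,0,0],[0.67,39,0,115,0,0,0],[0.67,52,0,115,0,0,0]]}}

```text
clock: 3.2
position: [545.6, 85.8, 6.7]
tool_rot: [[-0.002, 1.0, 0.003], [1.0, 0.002, -0.0], [-0.0, 0.003, -1.0]]
force: [0.1, -1.1, 1.2]
finger_gap: 13.7
finger_force: 0.6
```

Request:
{"op": "send_rows", "data": {"moves": [[0.67,13,0,0,0,0,0],[0.67,26,0,0,0,0,0],[0.67,39,0,0,0,0,0],[0.67,52,0,0,0,0,0],[0.67,65,0,0,0,0,0],[0.67,78,0,0,0,0,0],[0.67,91,0,0,0,0,0],[0.67,104,0,0,0,0,0],[0.67,117,0,0,0,0,0],[0.67,130,0,0,0,0,0]]}}

```text
clock: 4.03
position: [544.2, 215.9, 5.1]
tool_rot: [[-0.002, 1.0, -0.0], [1.0, 0.002, -0.0], [-0.0, -0.0, -1.0]]
force: [0.9, -1.9, 0.3]
finger_gap: 13.9
finger_force: 0.6
```

Run:
```python
from h import *
s=bot.state(); print(s["clock"],s["position"],s["force"])
c=wrist(); save(c,"w2.png"); blobs(c)
```

```text
4.0333 [544.15018871 215.93885818   5.12290193] [ 0.92005293 -1.8915922   0.2985089 ]
[36. 72.] 4923 lo [444.6 270.4   3.3] hi [450.6 330.3  24.7]
[399.  10.] 76 lo [599.5 319.7   6.4] hi [600.9 330.3  21. ]
[396.  29.] 122 lo [598.6 310.8   8. ] hi [600.6 325.7  22.1]
[390.  53.] 123 lo [597.8 303.8   6. ] hi [599.6 314.2  19.1]
[379. 111.] 104 lo [595.9 279.6   6.8] hi [597.5 290.4  20.4]
[374. 137.] 108 lo [595.  267.4   7.1] hi [596.4 280.2  18.3]
[369. 163.] 60 lo [594.3 257.6   8.2] hi [595.5 266.2  15.8]
[260. 213.] 2070 lo [530.  209.7   4.4] hi [556.2 254.1  22.4]
[294. 246.] 146 lo [557.7 222.1  10.8] hi [563.3 223.7  24.8]
[222. 246.] 134 lo [523.1 222.1  11.9] hi [529.6 226.8  24.8]
```

View pics/w2.png

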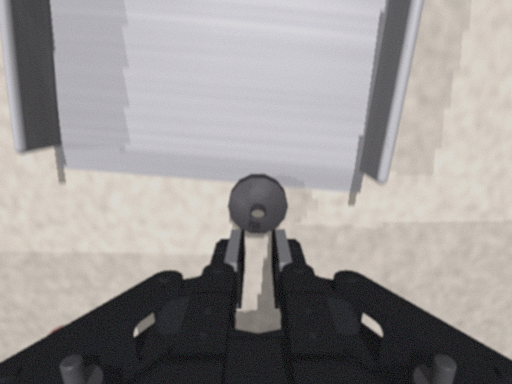

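L1 sits in the cradle at (258,203), right at the pan lip, as planned. Continuing.

Request:
{"op": "send_rows", "data": {"moves": [[0.67,10,0,0,0,0,0],[0.67,22,0,0,0,0,0],[0.67,34,0,0,0,0,0],[0.67,46,0,0,0,0,0],[0.67,58,0,0,0,0,0],[0.67,70,0,0,0,0,0],[0.67,80,0,0,0,0,0],[0.67,88,0,0,0,0,0],[0.67,93,0,0,0,0,0],[0.67,96,0,0,0,0,0]]}}

```text
clock: 4.92
position: [544.0, 311.4, 5.2]
tool_rot: [[-0.003, 1.0, -0.0], [1.0, 0.003, -0.0], [-0.0, -0.0, -1.0]]
force: [0.1, -0.7, -0.5]
finger_gap: 14.0
finger_force: 0.2
```

Run:
```python
from h import *
s=bot.state(); print(s["clock"],s["position"],s["force"])
c=wrist(); blobs(c)
```

```text
4.9167 [543.99054757 311.43705483   5.1532157 ] [ 0.13585916 -0.65502968 -0.5211344 ]
[227.  65.] 5058 lo [498.7 368.8  18.7] hi [560.6 414.9  23.9]
[ 69. 224.] 4768 lo [444.8 273.    3.4] hi [453.7 368.9  24.7]
[261. 217.] 1489 lo [530.4 307.5   4.2] hi [556.1 349.8  23.4]
[369. 253.] 758 lo [597.5 297.4   3.4] hi [600.2 324.   24.4]
[294. 246.] 139 lo [557.6 317.7  11.8] hi [563.  319.1  24.9]
[222. 246.] 129 lo [523.  317.7  11.9] hi [528.3 319.   24.9]
```

Request:
{"op": "send_rows", "data": {"moves": [[0.67,-20,0,0,0,0,0],[0.67,-20,0,-40,0,0,0],[0.67,-50,-5,-65,0,0,0],[0.67,-89,-9,-70,0,0,0],[0.67,-128,-13,-75,0,0,0],[0.67,-167,-17,-80,0,0,0],[0.67,-206,-21,-80,0,0,0],[0.67,-245,-26,-80,0,0,0],[0.67,-284,-31,-80,0,0,0],[0.67,-323,-36,-80,0,0,0]]}}

```text
clock: 5.8
position: [508.1, -14.4, 85.5]
tool_rot: [[-0.002, 1.0, 0.001], [1.0, 0.002, -0.0], [-0.0, 0.001, -1.0]]
force: [0.4, 0.2, 0.9]
finger_gap: 13.8
finger_force: 0.0
```

Request:
{"op": "send_rows", "data": {"moves": [[0.67,-39,-4,0,0,0,0],[0.67,-78,-8,0,0,0,0],[0.67,-114,-10,0,0,0,0],[0.67,-114,-10,0,0,0,0],[0.67,-114,-10,0,0,0,0]]}}

```text
clock: 6.22
position: [498.7, -128.2, 85.4]
tool_rot: [[0.002, 1.0, 0.0], [1.0, -0.002, 0.0], [0.0, 0.0, -1.0]]
force: [-0.5, 1.1, -0.4]
finger_gap: 13.9
finger_force: 0.0
```

Run:
```python
from h import *
s=bot.state(); print(s["clock"],s["position"],s["force"])
c=wrist(); save(c,"w3.png"); blobs(c)
```

```text
6.2167 [ 498.66490984 -128.23396961   85.44874482] [-0.46942966  1.06989908 -0.44343605]
[121.  79.] 370 lo [398.1 -67.1   3.7] hi [404.9  -7.8  12.6]
[47. 71.] 133 lo [351.6 -43.4  14.8] hi [361.3 -23.9  23. ]
[430. 104.] 916 lo [611.9 -65.7   3.5] hi [632.6 -44.9  19.8]
[258. 138.] 975 lo [484.9 -92.    9. ] hi [510.5 -65.3  15.2]
[250. 283.] 359 lo [ 484.9 -211.5    3.8] hi [ 497.7 -190.8   19.5]
```

View pics/w3.png

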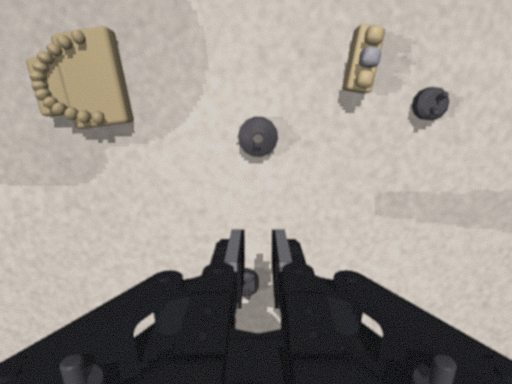

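Grey L2 is at (258,137), centred at (498,−78) and in line with the fingers; the section model at (365,60) is clear of the path. Pushing it.

Request:
{"op": "send_rows", "data": {"moves": [[0.67,0,-1,35,0,0,0],[0.67,0,-1,65,0,0,0],[0.67,0,-1,80,0,0,0],[0.67,4,-1,80,0,0,0],[0.67,11,-1,80,0,0,0],[0.67,18,-1,80,0,0,0],[0.67,25,-1,80,0,0,0],[0.67,35,-1,80,0,0,0],[0.67,47,-1,80,0,0,0],[0.67,60,-1,80,0,0,0]]}}

```text
clock: 7.1
position: [498.1, -65.3, 5.8]
tool_rot: [[-0.002, 1.0, 0.001], [1.0, 0.002, -0.0], [-0.0, 0.001, -1.0]]
force: [-0.1, -1.0, 1.0]
finger_gap: 13.9
finger_force: 0.3
```

Request:
{"op": "send_rows", "data": {"moves": [[0.67,14,0,0,0,0,0],[0.67,28,0,0,0,0,0],[0.67,42,1,0,0,0,0],[0.67,56,1,0,0,0,0],[0.67,70,1,0,0,0,0],[0.67,84,1,0,0,0,0],[0.67,98,2,0,0,0,0],[0.67,112,2,0,0,0,0],[0.67,126,2,0,0,0,0],[0.67,140,2,0,0,0,0]]}}

```text
clock: 7.93
position: [499.3, 75.2, 5.5]
tool_rot: [[-0.003, 1.0, 0.0], [1.0, 0.003, -0.0], [-0.0, 0.0, -1.0]]
force: [0.6, -1.2, 0.1]
finger_gap: 13.8
finger_force: 0.4
```

Request:
{"op": "send_rows", "data": {"moves": [[0.67,14,0,0,0,0,0],[0.67,28,0,0,0,0,0],[0.67,42,1,0,0,0,0],[0.67,56,1,0,0,0,0],[0.67,70,1,0,0,0,0],[0.67,84,1,0,0,0,0],[0.67,98,2,0,0,0,0],[0.67,112,2,0,0,0,0],[0.67,126,2,0,0,0,0],[0.67,140,2,0,0,0,0]]}}

```text
clock: 8.77
position: [500.7, 215.2, 5.5]
tool_rot: [[-0.003, 1.0, 0.0], [1.0, 0.003, -0.0], [-0.0, 0.0, -1.0]]
force: [0.6, -1.1, 0.4]
finger_gap: 14.1
finger_force: 0.4
```

Run:
```python
from h import *
s=bot.state(); print(s["clock"],s["position"],s["force"])
c=wrist(); blobs(c)
```

```text
8.7667 [500.70046589 215.17883752   5.4779549 ] [ 0.59357322 -1.11771981  0.41287255]
[136.  71.] 2593 lo [444.8 270.3   3.3] hi [450.2 328.4  24.6]
[358.   9.] 1088 lo [529.5 321.    5.8] hi [552.5 328.9  15.9]
[485.  80.] 2044 lo [594.2 258.4   6.2] hi [601.1 329.9  24.4]
[477. 155.] 80 lo [593.8 260.8  18.6] hi [596.8 271.5  24.9]
[260. 213.] 2053 lo [486.8 208.3   4.1] hi [513.  253.1  22.6]
[293. 245.] 126 lo [514.2 221.3  11.9] hi [519.7 223.   24.9]
[222. 245.] 128 lo [479.5 221.4  12.7] hi [486.1 225.9  24.7]
```

Request:
{"op": "send_rows", "data": {"moves": [[0.67,14,0,0,0,0,0],[0.67,28,0,0,0,0,0],[0.67,41,0,0,0,0,0],[0.67,53,0,0,0,0,0],[0.67,65,0,0,0,0,0],[0.67,76,0,0,0,0,0],[0.67,86,0,0,0,0,0],[0.67,93,0,0,0,0,0],[0.67,98,0,0,0,0,0],[0.67,101,0,0,0,0,0]]}}

```text
clock: 9.65
position: [501.0, 315.2, 5.2]
tool_rot: [[-0.002, 1.0, -0.0], [1.0, 0.002, -0.0], [-0.0, -0.0, -1.0]]
force: [-0.1, -0.9, 0.5]
finger_gap: 13.8
finger_force: 0.3
```

Request:
{"op": "send_rows", "data": {"moves": [[0.67,-20,0,0,0,0,0],[0.67,-20,0,-40,0,0,0],[0.67,-50,10,-65,0,0,0],[0.67,-87,22,-75,0,0,0],[0.67,-124,34,-80,0,0,0],[0.67,-161,46,-80,0,0,0],[0.67,-198,58,-80,0,0,0],[0.67,-235,70,-80,0,0,0],[0.67,-272,82,-80,0,0,-4],[0.67,-309,94,-80,0,0,-8.2]]}}

```text
clock: 10.48
position: [595.8, 3.6, 85.3]
tool_rot: [[-0.147, 0.989, 0.0], [0.989, 0.147, 0.0], [0.0, 0.0, -1.0]]
force: [0.6, 0.0, -0.3]
finger_gap: 13.8
finger_force: 0.0
```

Run:
```python
from h import *
s=bot.state(); print(s["clock"],s["position"],s["force"])
```

```text
10.4833 [595.84228887   3.64446282  85.30990304] [ 0.6223509   0.01609071 -0.31075755]
```

Request:
{"op": "send_rows", "data": {"moves": [[0.67,-37,6,0,0,0,0],[0.67,-74,12,0,0,0,0],[0.67,-110,17,0,0,0,0],[0.67,-110,17,0,0,0,0],[0.67,-110,17,0,0,0,0]]}}

```text
clock: 10.9
position: [628.5, -102.7, 85.1]
tool_rot: [[-0.141, 0.99, -0.0], [0.99, 0.141, 0.0], [0.0, -0.0, -1.0]]
force: [-0.6, 0.1, 0.4]
finger_gap: 14.1
finger_force: 0.0
```

Run:
```python
from h import *
s=bot.state(); print(s["clock"],s["position"],s["tool_rot"].round(3) if hasattr(s["tool_rot"],"round") else s["tool_rot"])
c=wrist(); save(c,"w4.png"); blobs(c)
```

```text
10.9 [ 628.53406719 -102.66656117   85.12708613] [[-0.141  0.99  -0.   ]
 [ 0.99   0.141  0.   ]
 [ 0.    -0.    -1.   ]]
[205.  91.] 110 lo [576.5 -46.2   3.2] hi [582.7  -9.5  14.2]
[262. 139.] 737 lo [613.7 -65.2   9.3] hi [633.9 -44.3  20.2]
[ 83. 286.] 573 lo [ 478.5 -210.4    3.4] hi [ 498.5 -190.5   19.7]
```

View pics/w4.png

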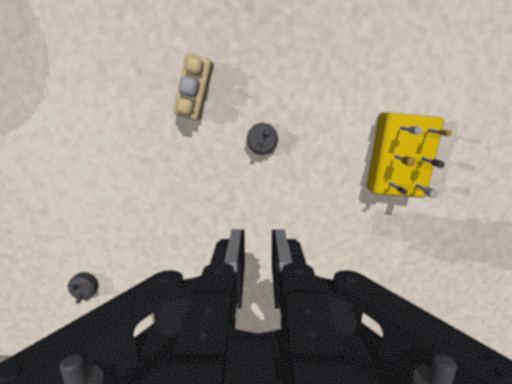

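S1 (grey, two stubs) is at (262,139), centred at (624,−55), 2 mm right of the cradle line. The section model at (193,88) and the bur stand at (405,155) are clear.

Request:
{"op": "send_rows", "data": {"moves": [[0.67,0,2,35,0,0,0],[0.67,0,2,65,0,0,0],[0.67,0,2,80,0,0,0],[0.67,5,2,80,0,0,0],[0.67,12,2,80,0,0,0],[0.67,19,2,80,0,0,0],[0.67,26,2,80,0,0,0],[0.67,35,2,80,0,0,0],[0.67,47,2,80,0,0,0],[0.67,60,2,80,0,0,0]]}}

```text
clock: 11.78
position: [621.8, -39.9, 5.8]
tool_rot: [[-0.145, 0.989, 0.001], [0.99, 0.145, -0.0], [-0.0, 0.001, -1.0]]
force: [0.3, -0.3, 0.6]
finger_gap: 13.8
finger_force: 0.3
```

Request:
{"op": "send_rows", "data": {"moves": [[0.67,14,0,0,0,0,0],[0.67,28,0,0,0,0,0],[0.67,42,0,0,0,0,0],[0.67,56,0,0,0,0,0],[0.67,70,0,0,0,0,0],[0.67,84,0,0,0,0,0],[0.67,98,0,0,0,0,0],[0.67,112,0,0,0,0,0],[0.67,126,0,0,0,0,0],[0.67,140,0,0,0,0,0]]}}

```text
clock: 12.62
position: [601.2, 99.0, 5.2]
tool_rot: [[-0.145, 0.989, -0.0], [0.989, 0.145, -0.0], [-0.0, -0.0, -1.0]]
force: [-0.3, -1.1, 0.4]
finger_gap: 14.0
finger_force: 0.4
```

Run:
```python
from h import *
s=bot.state(); print(s["clock"],s["position"],s["force"])
c=wrist(); blobs(c)
```

```text
12.6167 [601.18665842  98.95424731   5.18034031] [-0.2602268  -1.14992107  0.42096795]
[258. 215.] 1928 lo [586.6  93.3   4.3] hi [608.  130.3  22.3]
[222. 245.] 133 lo [579.3 102.2  11.2] hi [585.2 107.7  24.9]
[294. 246.] 146 lo [613.5 107.4  10.8] hi [619.1 109.4  24.9]
```

Request:
{"op": "send_rows", "data": {"moves": [[0.67,13,-1,0,0,0,0],[0.67,26,-3,0,0,0,0],[0.67,39,-5,0,0,0,0],[0.67,52,-7,0,0,0,0],[0.67,65,-9,0,0,0,0],[0.67,78,-11,0,0,0,0],[0.67,91,-13,0,0,0,0],[0.67,104,-14,0,0,0,0],[0.67,115,-14,0,0,0,0],[0.67,125,-14,0,0,0,0]]}}

```text
clock: 13.5
position: [569.2, 220.5, 5.2]
tool_rot: [[-0.145, 0.989, 0.0], [0.989, 0.145, -0.0], [-0.0, 0.0, -1.0]]
force: [-0.3, 0.2, 0.9]
finger_gap: 14.3
finger_force: 0.2
```

Run:
```python
from h import *
s=bot.state(); print(s["clock"],s["position"],s["force"])
c=wrist(); blobs(c)
```

```text
13.5 [569.24758114 220.52642655   5.21164293] [-0.27693535  0.23015751  0.85028452]
[11. 58.] 2776 lo [444.4 269.8   3.2] hi [449.8 320.   16.7]
[143.   2.] 187 lo [498.1 324.4   4. ] hi [510.3 328.5  12.9]
[238.  12.] 1519 lo [531.7 321.1   6.2] hi [556.3 332.1  16.4]
[258. 215.] 1903 lo [554.8 214.4   4.2] hi [576.  252.1  23. ]
[294. 245.] 141 lo [581.7 228.9  10.9] hi [587.1 231.   24.8]
[222. 246.] 134 lo [547.3 223.9  11.8] hi [553.2 229.1  25. ]
[ 29. 329.] 147 lo [439.4 138.6   3.1] hi [443.1 151.9   9.2]
```

Request:
{"op": "send_rows", "data": {"moves": [[0.67,9,0,0,0,0,0],[0.67,18,1,0,0,0,0],[0.67,27,2,0,0,0,0],[0.67,35,3,0,0,0,0],[0.67,43,4,0,0,0,0],[0.67,50,4,0,0,0,0],[0.67,55,4,0,0,0,0],[0.67,58,4,0,0,0,0],[0.67,58,4,0,0,0,0]]}}

```text
clock: 14.3
position: [565.0, 277.8, 5.2]
tool_rot: [[-0.145, 0.989, -0.0], [0.989, 0.145, 0.0], [0.0, -0.0, -1.0]]
force: [0.7, -1.4, -0.0]
finger_gap: 13.8
finger_force: 0.0
```

Run:
```python
from h import *
s=bot.state(); print(s["clock"],s["position"],s["force"])
c=wrist(); save(c,"w5.png"); blobs(c)
```

```text
14.3 [564.95028215 277.82180527   5.18180572] [ 0.71227131 -1.44066993 -0.04696267]
[134.   9.] 342 lo [497.6 373.7  17.6] hi [504.1 381.   22.2]
[280.  27.] 868 lo [555.  369.   18.6] hi [561.2 388.1  23.1]
[ 46. 112.] 8872 lo [444.6 270.3   3.3] hi [592.  371.8  24.6]
[145. 120.] 1682 lo [488.9 325.7   5.8] hi [515.  351.7  22.9]
[235. 146.] 1153 lo [530.9 322.   11.3] hi [556.4 339.1  18.6]
[258. 192.] 129 lo [550.5 303.1   5. ] hi [569.2 310.2  11.8]
[260. 226.] 773 lo [550.6 271.9   6.1] hi [571.7 306.1  23.7]
[321. 258.] 407 lo [595.2 269.5   3.4] hi [597.1 288.1  22.3]
[221. 246.] 128 lo [543.2 281.3  11.6] hi [548.4 282.9  24.9]
[294. 246.] 128 lo [577.5 286.2  12.3] hi [582.7 288.1  24.9]
```

View pics/w5.png

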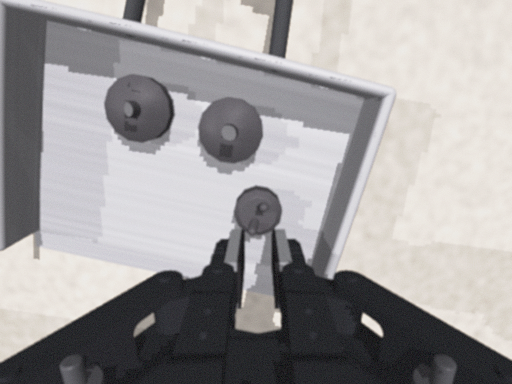

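Both large buttons, at (138,107) and (230,130), and S1 at (258,210) are on the flat floor. Now S2.

Request:
{"op": "send_rows", "data": {"moves": [[0.67,-20,0,0,0,0,0],[0.67,-20,0,-40,0,0,0],[0.67,-50,-15,-65,0,0,0],[0.67,-86,-26,-75,0,0,0],[0.67,-122,-37,-80,0,0,0],[0.67,-158,-48,-80,0,0,0],[0.67,-194,-59,-80,0,0,0],[0.67,-230,-70,-80,0,0,0],[0.67,-266,-81,-80,0,0,4],[0.67,-302,-92,-80,0,0,8.3]]}}

```text
clock: 15.18
position: [517.0, -36.8, 85.4]
tool_rot: [[0.003, 1.0, 0.0], [1.0, -0.003, -0.0], [-0.0, 0.0, -1.0]]
force: [0.5, -0.1, 0.4]
finger_gap: 14.3
finger_force: 0.0
```

Run:
```python
from h import *
s=bot.state(); print(s["clock"],s["position"],np.round(s["tool_rot"],3)[0],s["joint_pos"])
```

```text
15.1833 [517.00839759 -36.81984618  85.36970659] [0.003 1.    0.   ] [-2.14748982e-01 -6.44906124e-02  1.98456979e+00  5.81521734e-06
  1.22102549e+00 -2.11260027e-01]
```

Target (488.5, −249): tool x −212, tool y −29.

Request:
{"op": "send_rows", "data": {"moves": [[0.67,-38,-5,0,0,0,0],[0.67,-76,-10,0,0,0,0],[0.67,-114,-15,0,0,0,0],[0.67,-152,-21,0,0,0,0],[0.67,-190,-26,0,0,0,0],[0.67,-212,-29,0,0,0,0],[0.67,-212,-29,0,0,0,0],[0.67,-212,-29,0,0,0,0]]}}

```text
clock: 15.85
position: [488.3, -248.0, 85.2]
tool_rot: [[0.003, 1.0, 0.0], [1.0, -0.003, 0.0], [0.0, 0.0, -1.0]]
force: [-0.6, 0.0, 0.4]
finger_gap: 14.4
finger_force: 0.0
```

Run:
```python
from h import *
s=bot.state(); print(s["clock"],s["position"],np.round(s["tool_rot"],3)[0])
c=wrist(); save(c,"w6.png"); blobs(c)
```

```text
15.85 [ 488.30416322 -248.02810573   85.23545303] [0.003 1.    0.   ]
[257. 143.] 745 lo [ 476.  -213.5    8.8] hi [ 496.8 -192.1   20.2]
[445. 265.] 82 lo [ 644.  -313.1    3.7] hi [ 647.8 -298.8   14.2]
```

Request:
{"op": "send_rows", "data": {"moves": [[0.67,0,-1,35,0,0,0],[0.67,0,-1,65,0,0,0],[0.67,0,-1,80,0,0,0],[0.67,4,-1,80,0,0,0],[0.67,11,-1,80,0,0,0],[0.67,18,-1,80,0,0,0],[0.67,25,-1,80,0,0,0],[0.67,35,-1,80,0,0,0],[0.67,47,-1,80,0,0,0],[0.67,60,-1,80,0,0,0]]}}

```text
clock: 16.73
position: [488.0, -185.9, 5.8]
tool_rot: [[-0.0, 1.0, 0.001], [1.0, 0.0, -0.001], [-0.001, 0.001, -1.0]]
force: [-0.0, -0.6, 0.1]
finger_gap: 13.9
finger_force: 0.3
```

Request:
{"op": "send_rows", "data": {"moves": [[0.67,14,0,0,0,0,0],[0.67,28,0,0,0,0,0],[0.67,42,0,0,0,0,0],[0.67,56,0,0,0,0,0],[0.67,70,0,0,0,0,0],[0.67,84,0,0,0,0,0],[0.67,98,0,0,0,0,0],[0.67,112,0,0,0,0,0],[0.67,126,0,0,0,0,0],[0.67,140,0,0,0,0,0]]}}

```text
clock: 17.57
position: [487.5, -45.4, 5.2]
tool_rot: [[-0.001, 1.0, -0.0], [1.0, 0.001, -0.0], [-0.0, -0.0, -1.0]]
force: [0.0, -1.4, 0.1]
finger_gap: 14.3
finger_force: 0.4
```

Run:
```python
from h import *
s=bot.state(); print(s["clock"],s["position"],s["force"])
c=wrist(); blobs(c)
```

```text
17.5667 [487.50612432 -45.39970647   5.24640308] [ 0.0465508  -1.38765255  0.12682977]
[124.  22.] 376 lo [418.9  54.9   3.2] hi [433.7  69.9  10.7]
[ 95. 230.] 950 lo [398.  -63.8   3.1] hi [405.2  -7.1  11.6]
[258. 215.] 1865 lo [476.2 -49.6   4.3] hi [496.7 -13.7  22.7]
[426. 220.] 107 lo [563.8 -28.4  16.8] hi [566.3 -20.9  24.3]
[399. 235.] 225 lo [558.6 -43.3   3.1] hi [561.1 -31.9  13.2]
[417. 245.] 71 lo [562.4 -41.1  15. ] hi [566.1 -34.7  22.6]
[294. 245.] 138 lo [501.1 -39.2  10.7] hi [506.6 -37.6  24.9]
[222. 246.] 133 lo [466.4 -39.3  12.2] hi [472.9 -34.8  25. ]
```

Remaining: y −45 → 280, i.e. +325, with a −7 mm drift.

Request:
{"op": "send_rows", "data": {"moves": [[0.67,14,0,0,0,0,0],[0.67,28,0,0,0,0,0],[0.67,42,0,0,0,0,0],[0.67,56,0,0,0,0,0],[0.67,70,0,0,0,0,0],[0.67,84,0,0,0,0,0],[0.67,98,0,0,0,0,0],[0.67,112,0,0,0,0,0],[0.67,126,0,0,0,0,0],[0.67,140,0,0,0,0,0]]}}

```text
clock: 18.45
position: [487.2, 94.0, 5.1]
tool_rot: [[-0.001, 1.0, -0.0], [1.0, 0.001, -0.0], [-0.0, -0.0, -1.0]]
force: [0.2, -0.4, 0.5]
finger_gap: 13.8
finger_force: 0.2
```

Request:
{"op": "send_rows", "data": {"moves": [[0.67,13,0,0,0,0,0],[0.67,26,-1,0,0,0,0],[0.67,39,-2,0,0,0,0],[0.67,52,-3,0,0,0,0],[0.67,65,-4,0,0,0,0],[0.67,78,-5,0,0,0,0],[0.67,91,-6,0,0,0,0],[0.67,104,-7,0,0,0,0],[0.67,115,-7,0,0,0,0],[0.67,125,-7,0,0,0,0]]}}

```text
clock: 19.28
position: [480.2, 219.0, 5.1]
tool_rot: [[-0.001, 1.0, -0.0], [1.0, 0.001, -0.0], [-0.0, -0.0, -1.0]]
force: [0.2, -0.4, -0.6]
finger_gap: 13.9
finger_force: 0.1
```

Request:
{"op": "send_rows", "data": {"moves": [[0.67,9,0,0,0,0,0],[0.67,18,0,0,0,0,0],[0.67,27,0,0,0,0,0],[0.67,36,0,0,0,0,0],[0.67,44,0,0,0,0,0],[0.67,51,0,0,0,0,0],[0.67,56,0,0,0,0,0],[0.67,60,0,0,0,0,0],[0.67,60,0,0,0,0,0]]}}

```text
clock: 20.03
position: [480.7, 278.7, 5.2]
tool_rot: [[-0.001, 1.0, 0.0], [1.0, 0.001, 0.0], [0.0, 0.0, -1.0]]
force: [-0.4, 0.5, 0.4]
finger_gap: 14.7
finger_force: 0.0
```

Run:
```python
from h import *
s=bot.state(); print(s["clock"],s["position"],s["force"])
c=wrist(); blobs(c)
```

```text
20.0333 [480.68985926 278.73234857   5.24265517] [-0.38365674  0.50004208  0.40255598]
[311.  21.] 688 lo [496.5 374.   18.4] hi [504.6 389.   22.6]
[453.  28.] 999 lo [554.2 369.3  17.4] hi [560.1 389.9  23.1]
[280. 107.] 3111 lo [444.8 272.1   3.8] hi [589.9 372.   24.6]
[391. 148.] 1520 lo [528.2 322.    4.6] hi [555.7 348.7  23. ]
[307. 144.] 1194 lo [487.6 325.7  11.3] hi [513.3 342.5  21.5]
[260. 223.] 771 lo [469.2 272.6   5.2] hi [490.1 311.3  23.9]
[409. 216.] 698 lo [548.8 288.1   3.9] hi [566.8 310.   21.5]
[431. 210.] 221 lo [559.1 296.7  12.6] hi [570.1 306.9  22.5]
[255. 209.] 139 lo [475.  298.   12.5] hi [483.2 307.7  22.4]
[483. 260.] 2157 lo [593.6 256.3   3.3] hi [597.9 293.7  24.7]
[222. 245.] 123 lo [459.8 284.9  12.2] hi [465.  286.3  24.9]
[294. 246.] 132 lo [494.4 284.9  11.9] hi [499.8 286.3  25. ]
```

Back off, lift and look.

Request:
{"op": "send_rows", "data": {"moves": [[0.67,-20,0,0,0,0,0],[0.67,-20,0,-40,0,0,0],[0.67,-30,0,-80,0,0,0],[0.67,-50,0,-115,0,0,0],[0.67,-80,0,-140,0,0,0],[0.67,-110,0,-150,0,0,0],[0.67,-140,0,-150,0,0,0],[0.67,-140,0,-150,0,0,0],[0.67,-140,0,-150,0,0,0]]}}

```text
clock: 20.83
position: [480.8, 136.8, 155.5]
tool_rot: [[0.003, 1.0, 0.001], [1.0, -0.003, 0.0], [0.0, 0.001, -1.0]]
force: [-0.2, -0.7, 0.3]
finger_gap: 13.7
finger_force: 0.0
```

Run:
```python
from h import *
w=wrist(); s=bot.camera("side"); t=bot.camera("top"); blobs(w)
for n in ["section_model","arch_model","bur_stand","dropper_bottle"]:
    for d in bot.trace(t,n)[:1]:
        ys,xs=np.nonzero(d["pixels"]); p=world(t,np.c_[xs,ys]); p=p[p[:,2]>2]; print(n,np.round(np.median(p,0)))
cv2.imwrite("pics/end.png",cv2.cvtColor(np.hstack([cv2.resize(w["frame"],(400,300)),cv2.resize(s["frame"],(400,300))]),cv2.COLOR_RGB2BGR))
print(bot.state()["clock"])
```

```text
[218.  21.] 68 lo [442.5 267.7   6.6] hi [447.2 295.9  24.6]
[257.   6.] 260 lo [469.4 287.8   4.1] hi [489.6 296.3  22. ]
[348.   7.] 338 lo [549.5 286.6   3.5] hi [569.9 296.7  22. ]
[389.  26.] 340 lo [593.6 255.    4. ] hi [597.8 297.2  21.9]
[413. 230.] 66 lo [644.2  67.6   3.2] hi [654.8  89.2   9. ]
[424. 241.] 84 lo [650.   63.   10.3] hi [661.9  78.1  21.1]
[449. 318.] 96 lo [705.9 -41.9   3.2] hi [708.7 -25.   16. ]
section_model [568. -29.  20.]
arch_model [375. -41.  16.]
bur_stand [726. -53.  20.]
21.1833
```

View pics/end.png

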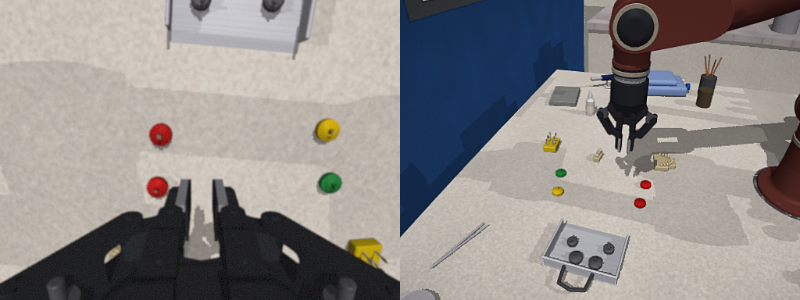

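The side picture shows all four grey buttons in the pan at about (572,241), (608,247), (577,256) and (596,263). Everything else stands where it was, and the arm is clear.

```bash
python3 -c "
from station import bot
print(bot.finish_job())"
```

```text
the job is handed in; nothing more can be done
None
```

All four sprue buttons were swept onto the flat floor of the scrap pan in about 21 s; the models, bur stand, bottle and coloured look-alikes were left standing where they were, and the job is handed in.

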